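Put the bench air supply back in service: snap filter covers, zero and set the wheel valve

ROBOT

A 7-joint arm with a two-finger parallel gripper is mounted at the origin on the work surface. World frame = base frame: x ahead of the robot, y to its left, z up, the work surface at z = 0. Lengths are in m, angles in rad, forces in N, time in s.
With the tool pointing down it reaches from about 0.425 to 0.875 m from the base axis. Payload 4.7 kg.
Tool frame: the origin (TCP) lies at the very end of the fingers, on their centre line; the grasp point (between the pads) lies 19 mm behind it (robot.hold_point_z is the distance from the TCP to the grasp point, in m); z points along the fingers, y is the line along which they close (so a half turn about z gives the same grasp; the last joint's range is limited). The gripper opens to 85 mm and grips with 20 to 120 N. Pads are 22 mm wide; open, the fingers measure 114 mm over their backs; the gripper's body (76 mm by 85 mm) begins 54 mm behind the grasp point. The pads swing forward as they close: fully open they stand 13 mm farther back than shut.
Start: joints at [1.344, 0.321, -0.07, 1.45, 0.023, 1.371, -0.057], TCP at [0.155, -0.631, 0.231] pointing down, gripper open.
Joint ranges: [-2.86, 2.86], [-0.3, 2.09], [-1.38, 1.24], [0.06, 2.45], [-1.56, 4.7], [0.09, 2.05], [-2.69, 2.69]. Speed limits (rad/s): [2.57, 2.57, 3.14, 3.14, 3.14, 3.14, 3.14].

INTERFACE

Orientations are given as a rotation vector (axis times angle).
In Python, from plant import robot, open_jaws, clamp, planner, camera, silhouettes, spot_point gives the robot as it stands. Calls block until the motion is done:
- robot.move_pose(position, orientation): joint-space move of the TCP to a pose.
- robot.movel(position, ori=None, vel=0.15): straight line of the TCP; ori=None keeps the orientation; vel is the mean speed in m/s.
- robot.set_joints(angles): joint-space move.
- open_jaws() and clamp(f_grip=None): open the fingers fully, or close them until they stop; f_grip is the grip in N (None keeps the last).
- robot.hold(seconds).
- planner.ik(position, orientation): joint angles nearest the present ones, or None.
- robot.read_state(): the state.
- camera(name): name is "scene" or "top"; returns a dict with "image" (400x640x3 uint8, red, green, blue), "z_map" (400x640 float32, m along the optical axis (not along the pixel's ray), 0 where there is no reading), "mtx" (3x3 intrinsics, pixels), "R" (3x3) and "t" (3): a world point X has camera coordinates R X + t. Camera axes: x right, y down, z forward; pixel columns grow to the right and rows downward; lengths in m; the calibration is good to about 2 mm. A picture is of the moment at which its call begins.
A pose or a line that the arm cannot do raises robot.Unreachable and nothing moves.
- robot.sign_off(): hands the job in; it is judged then, once.
Trained networks look in a picture, given as the dict that the camera call returned (one of the last four; its "shot" number tells which), for a name from the list of things; names that differ only in an ending like _2 or _b are one class to them, and where a whole thing is asked for, a point or a joint stands for the part that bears it (a point fixed in the world has none). Each returns a list of dicts, best first, with "p" (0 to 1); they miss things now and then, are a little off and sometimes report something else, mostly with a low value. They report only what shows in the picture. A call takes as long as a camera call. They do not tell look-alikes from the thing itself.
- silhouettes(picture, label): "region" (400x640 bool, what is visible of it) and "rect" ([centre column, centre row, width, height] in pixels, round what is visible of it).
- spot_point(picture, label): "at" ([row, column] in pixels: a listed point, or the origin of a listed thing).
The state is a dict: "time_s": time; "q": joint angles; "qvel": joint speeds; "joint_torque": joint torques, N m; "tool_pos": TCP position; "tool_rot": TCP orientation; "force": force on the tool from outside, world axes, zero at the start; "torque": the same for the moment, N m; "opening": finger opening in m; "gripper_force": force on a finger pad.
Only numpy, scipy, OpenCV 4.12 (cv2) and the standard library are available. Lean on these libraries where they do the work, as an engineer would, in place of code of your own. Each camera call takes 0.05 s, during which the arm holds its last target. There are 200 camera calls.

TASK

The filters on the sewing bench's air supply have just been cleaned: first press both hinged covers of the filter housing down until they snap shut and stay shut. Then take the wheel valve by its upright handle, turn it clockwise until it is fully closed against its stop, and back it off exactly two full turns anticlockwise. Finish while still gripping the handle with the valve at that setting, the covers shut, and the other things on the bench left where they are.

Things in the scene. Friction and masses are not known exactly. Their poses are not given: they have to be found in the camera images.
- valve_block: Wheel valve: steel base plate 100 x 130 x 10 mm fixed to the bench, brass valve body with two pipe stubs along its y axis (170 mm over all), and on top a dark steel three-spoke hand wheel that turns about the block's vertical z axis. Origin: centre of the underside of the plate, on the wheel's axis; z up. Yaw and place vary; it may stand to the left or the right.
- wheel_hub (a point): Point on the wheel's axis in the mid-plane of its rim, 85 mm above the bench. Rim: 100 mm diameter to the middle of a 12 mm thick bar, its top 91 mm above the bench; the hub's top is 92 mm above the bench.
- valve_handle: Middle of the wheel's black upright handle, a round grip of 18 mm diameter and 50 mm length (93 to 143 mm above the bench, this point 118 mm), standing on the rim 50 mm from the wheel's axis. It spins freely about its own vertical axis, so it can be led round in a circle with the gripper's heading unchanged.
- valve_wheel (a joint): Angle of the wheel in rad, counted over several turns: 0 = fully closed at its hard stop, with the handle on the valve block's -x side; it grows as the wheel opens, turning anticlockwise seen from above; one turn is 6.283, the far end of its travel is 22. It starts between 1.2 and 5.6. It turns against steady friction, about 3 N at the handle, and stays where it is left.
- filter_housing: Filter housing: open aluminium box on a steel foot 100 x 160 mm, fixed to the bench, its upper rim 50 mm above the bench, with two chambers side by side along its y axis and a hinged grey cover over each. Origin: centre of the underside; z up. The covers' hinge line is parallel to its y axis at x = +42 mm, z = 50 mm; the covers' mid-lines lie at y = +36 mm (left) and -36 mm (right).
- left_cover_top (a point): Point on the upper face of the left cover (at the housing's +y side), in the middle of its width, 45 mm from the hinge line; it moves with the cover. Cover: 64 mm wide, 6 mm thick, reaching 83 mm from the hinge, with a 26 mm wide thumb tab to 90 mm. Shut, it lies level with its upper face 56 mm above the bench.
- right_cover_top (a point): The same point on the right cover (at the housing's -y side), of the same size.
- left_cover (a joint): Angle of the left cover in rad: 0 = fully shut, 0.6 = fully open (free edge raised, the cover sloping up from its hinge), where it stands at the start. An over-centre spring drives it open above about 0.25 rad, and snaps it shut and holds it there below that. Pushing it down takes about 4 N at 50 mm from the hinge, plus rubbing where the pushing part slides on it; a point on the cover follows an arc about the hinge, moving away from it as it goes down.
- right_cover (a joint): The same for the right cover.
- spool_a: One thread spool, loose on the bench: not part of the job, leave it alone. Origin: centre of its underside.
- spool_b: One thread spool, loose on the bench: not part of the job, leave it alone. Origin: centre of its underside.
- button_tin: One button tin, loose on the bench: not part of the job, leave it alone. Origin: centre of its underside.
- needle_box: One needle box, loose on the bench: not part of the job, leave it alone. Origin: centre of its underside.
- tape_roll: One tape roll, loose on the bench: not part of the job, leave it alone. Origin: centre of its underside.
- oil_bottle: One oil bottle, loose on the bench: not part of the job, leave it alone. Origin: centre of its underside.
- driver: One screwdriver, loose on the bench: not part of the job, leave it alone. Origin: centre of its underside.
Mind the look-alikes: they are no part of the job. There is more than one size of the filter_housing; the job needs the smaller.

How it is judged:
By the outcome, as a careful person would: the job done as asked, in the order asked, and still so for the second after the job is handed in, while the arm keeps its last pose, push and grip.
It also fails if it takes over 72 s, if anything falls off the work surface, if the arm or the gripper's body presses on something with over 40 N, if the wrist force passes 120 N, or if a joint passes its speed limit or range.

## Working session

There is one attempt and no reset: what is moved stays moved. The work goes in short steps, each a Python script; the robot and the scene stay as the last script left them, time stands still between calls to the robot, and variables do not carry over. Pictures are saved under pics/ and viewed, at most 10 in all, crops included, and the job is handed in when it is done.

```bash
ls; mkdir -p pics; cat > h.py <<'E'
import numpy as np, cv2
from plant import robot, open_jaws, clamp, planner, camera, silhouettes, spot_point
def px2w(p,row,col,z=None):
    """pixel -> world by depth map, or on plane height z"""
    K,R,t=p["mtx"],p["R"],np.array(p["t"]).ravel()
    ray=np.linalg.inv(K)@np.array([col,row,1.0]); c=-R.T@t; d=R.T@ray
    if z is None:
        s=p["z_map"][int(round(row)),int(round(col))]
    else: s=(z-c[2])/d[2]
    return c+s*d
def cloud(p,mask):
    r,c=np.nonzero(mask&(p["z_map"]>0)); z=p["z_map"][r,c]
    X=np.linalg.inv(p["mtx"])@np.vstack([c*z,r*z,z])
    return (p["R"].T@(X-np.array(p["t"]).reshape(3,1))).T
E
python3 - <<'E'
from h import *
for n in ("top","scene"):
    p=camera(n); cv2.imwrite(f"pics/{n}1.png",p["image"][:,:,::-1])
    print(n,"cam",-p["R"].T@np.array(p["t"]).ravel())
    for l in ("valve_block","wheel_hub","valve_handle","filter_housing","left_cover_top","right_cover_top"):
        for d in spot_point(p,l):
            r,c=d["at"]; print(l,round(d["p"],2),np.round([r,c]),np.round(px2w(p,r,c),3))
    for l in ("filter_housing","left_cover","valve_block","valve_handle"):
        print(l,[(round(d["p"],2),np.round(d["rect"])) for d in silhouettes(p,l)])
print(robot.read_state())
E
```

```text
pics
top cam [0.45912699 0.01773221 1.49946159]
valve_block 0.94 [197. 250.] [0.558 0.217 0.093]
wheel_hub 0.92 [195. 249.] [0.565 0.222 0.091]
valve_handle 0.74 [197. 372.] [ 0.552 -0.166  0.092]
valve_handle 0.56 [181. 244.] [0.609 0.234 0.108]
filter_housing 0.87 [197. 381.] [ 0.551 -0.193  0.096]
filter_housing 0.7 [272. 403.] [ 0.314 -0.255  0.085]
left_cover_top 0.6 [271. 388.] [ 0.318 -0.208  0.083]
left_cover_top 0.57 [196. 370.] [ 0.556 -0.16   0.09 ]
right_cover_top 0.92 [191. 394.] [ 0.568 -0.235  0.091]
right_cover_top 0.69 [274. 427.] [ 0.306 -0.329  0.081]
right_cover_top 0.19 [136. 374.] [ 0.763 -0.192 -0.004]
filter_housing [(0.87, array([405., 275.,  86.,  48.])), (0.75, array([381., 196.,  59.,  38.])), (0.46, array([251., 195.,  49.,  37.]))]
left_cover [(0.72, array([376., 197.,  25.,  21.])), (0.69, array([391., 273.,  30.,  45.])), (0.64, array([394., 188.,  22.,  25.]))]
valve_block [(0.74, array([252., 195.,  53.,  38.]))]
valve_handle []
scene cam [1.19027903 0.64671951 0.810961  ]
valve_block 0.65 [281. 379.] [0.586 0.245 0.031]
wheel_hub 0.88 [255. 382.] [0
[... 814 characters left out ...]
 31.]))]
{'time_s': 1.1, 'q': array([ 1.34412651,  0.32099362, -0.07010916,  1.45049247,  0.02260893,
        1.37081621, -0.05690782]), 'qvel': array([-0.00035715, -0.0015412 , -0.00081861, -0.00092842,  0.00065416,
       -0.00029863, -0.00120101]), 'joint_torque': array([-1.62999818e-04, -4.93398106e+01, -3.81713323e-01, -3.14576340e+01,
        1.32623754e-02,  1.54067980e-03, -2.41215082e-05]), 'tool_pos': array([ 0.15497504, -0.63127225,  0.23135653]), 'tool_rot': array([ 3.11876785e+00,  3.77310911e-01, -6.38305416e-05]), 'force': array([-0.54821066, -0.01987092, -0.83791672]), 'torque': array([0.02379144, 0.00944362, 0.07671737]), 'gripper_force': 0.0, 'opening': 0.08528332345127461}
```

```bash
sleep 1; ls pics
```

```text
scene1.png
top1.png
```

View pics/top1.png

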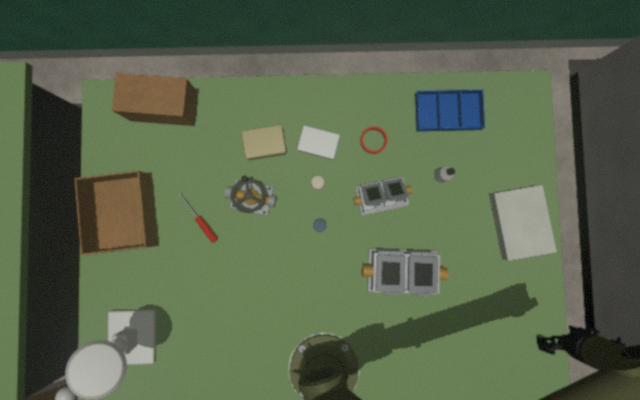

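View pics/scene1.png

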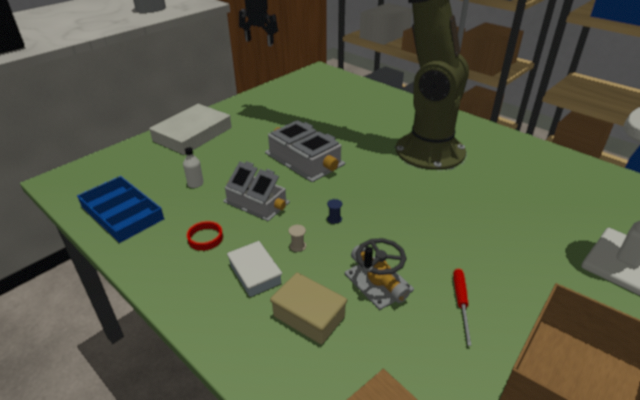

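Top picture: two housings, the small one at (col 383, row 195) and the large look-alike at (404, 272). There is one valve at (250, 195), with its handle near (247, 180). I choose the small housing, and next I'll check it in a crop and fit both poses from depth.

```bash
python3 - <<'E'
from h import *
P={n:camera(n) for n in("top","scene")}
a=cv2.resize(P["top"]["image"][160:230,340:425],None,fx=5,fy=5,interpolation=cv2.INTER_CUBIC)
b=cv2.resize(P["scene"]["image"][150:230,210:300],None,fx=4.375,fy=4.375,interpolation=cv2.INTER_CUBIC)
b=cv2.resize(b,(375,350)); cv2.imwrite("pics/crop.png",np.hstack([a,b])[:,:,::-1])
for n,p in P.items():
    X=cloud(p,np.ones((400,640),bool))
    # housing
    m=(abs(X[:,0]-.56)<.11)&(abs(X[:,1]+.195)<.12)&(X[:,2]>.02)&(X[:,2]<.12); H=X[m]
    print(n,"housing n",len(H)); 
    for zlo,zhi in((.02,.045),(.045,.06),(.06,.08),(.08,.12)):
        h=H[(H[:,2]>zlo)&(H[:,2]<zhi)]
        r=cv2.minAreaRect(h[:,:2].astype(np.float32)); print(zlo,len(h),h.mean(0).round(4),np.round(r[0],3),np.round(r[1],3),round(r[2],1))
    h=H[(H[:,2]>.06)]
    # plane fit of covers via RANSAC-ish lstsq
    A=np.c_[h[:,:2],np.ones(len(h))]; w=np.ones(len(h),bool)
    for _ in range(6):
        k=np.linalg.lstsq(A[w],h[w,2],rcond=None)[0]; e=abs(A@k-h[:,2]); w=e<max(.004,np.median(e))
    print("plane",k.round(3),w.sum(),"slope ang",np.arctan(np.hypot(*k[:2])).round(3),"uphill yaw",np.arctan2(k[1],k[0]).round(3))
    m=(abs(X[:,0]-.565)<.1)&(abs(X[:,1]-.222)<.1)&(X[:,2]>.075); V=X[m]
    r=V[(V[:,2]<.098)]; 
    (c,s,ang)=cv2.fitEllipse(cv2.convexHull(r[:,:2].astype(np.float32))); print("rim",np.round(c,4),np.round(s,3))
    g=V[V[:,2]>.105]; print("handle",len(g),g.mean(0).round(4) if len(g) else'',np.median(g,0).round(4))
    for l in ("valve_block","filter_housing","left_cover_top","right_cover_top","valve_handle","wheel_hub"):
        for d in spot_point(p,l):
            r,c=d["at"]; zz={"valve_block":0,"filter_housing":0,"valve_handle":.118,"wheel_hub":.085}.get(l,.0785); print(l,round(d["p"],2),np.round(px2w(p,r,c,zz),3))
E
```

```text
top housing n 1208
0.02 140 [ 0.5549 -0.192   0.0376] [ 0.555 -0.206] [0.083 0.189] 5.8
0.045 239 [ 0.5665 -0.1954  0.0529] [ 0.564 -0.205] [0.09  0.186] 10.6
0.06 323 [ 0.5858 -0.2003  0.0704] [ 0.585 -0.198] [0.042 0.142] 11.4
0.08 506 [ 0.553  -0.2074  0.0933] [ 0.555 -0.207] [0.05  0.137] 10.3
plane [-0.638 -0.123  0.42 ] 682 slope ang 0.576 uphill yaw -2.952
rim [0.5665 0.2271] [0.109 0.11 ]
handle 38 [0.6147 0.229  0.1368] [0.614  0.2286 0.1405]
valve_block 0.6 [0.569 0.224 0.   ]
filter_housing 0.85 [ 0.305 -0.273  0.   ]
filter_housing 0.75 [0.574 0.235 0.   ]
filter_housing 0.7 [ 0.553 -0.205  0.   ]
filter_housing 0.7 [0.739 0.    0.   ]
filter_housing 0.4 [0.736 0.174 0.   ]
left_cover_top 0.93 [ 0.558 -0.165  0.079]
left_cover_top 0.87 [ 0.313 -0.219  0.079]
left_cover_top 0.26 [0.611 0.013 0.079]
right_cover_top 0.86 [ 0.568 -0.247  0.079]
right_cover_top 0.63 [ 0.298 -0.326  0.079]
valve_handle 0.55 [0.616 0.22  0.118]
valve_handle 0.27 [0.57  0.213 0.118]
wheel_hub 0.71 [0.569 0.224 0.085]
scene housing n 2052
0.02 593 [ 0.5687 -0.1688  0.0326] [ 0.563 -0.203] [0.088 0.193] 12.6
0.045 341 [ 0.5844 -0.182   0.0529] [ 0.562 -0.203] [0.095 0.147] 10.1
0.06 518 [ 0.5811 -0.1967  0.0701] [ 0.581 -0.2  ] [0.043 0.138] 12.7
0.08 600 [ 0.5508 -0.2029  0.0911] [ 0.552 -0.206] [0.047 0.14 ] 8.7
plane [-0.634 -0.117  0.416] 966 slope ang 0.573 uphill yaw -2.959
rim [0.5683 0.2301] [0.108 0.112]
handle 152 [0.6197 0.2349 0.1275] [0.6208 0.2354 0.1282]
filter_housing 0.91 [ 0.318 -0.267  0.   ]
left_cover_top 0.56 [ 0.563 -0.166  0.079]
right_cover_top 0.75 [ 0.299 -0.321  0.079]
right_cover_top 0.56 [ 0.564 -0.251  0.079]
valve_handle 0.62 [0.618 0.228 0.118]
valve_handle 0.61 [0.588 0.244 0.118]
wheel_hub 0.57 [0.563 0.226 0.085]
```

View pics/crop.png

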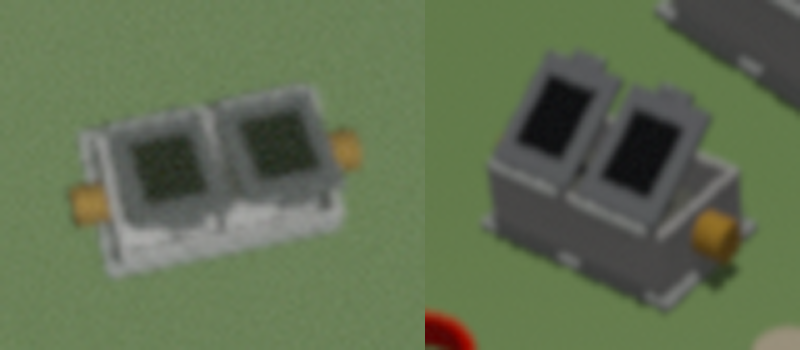

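The crop confirms two narrow covers, open and hinged on the side away from the robot. This is the smaller housing: its rim measures about 90 x 145 mm. The fit gives an origin near (0.560, -0.204) and yaw near 0.187. Next I press the covers.

```bash
cat >> h.py <<'E'
from scipy.spatial.transform import Rotation as Ro
def down(yaw): return (Ro.from_euler('z',yaw)*Ro.from_euler('x',np.pi)).as_rotvec()
def ik_yaw(pos,yaws):
    """yaw whose solution moves the joints least"""
    q0=robot.read_state()["q"]; best=None
    for y in yaws:
        q=planner.ik(pos,down(y))
        if q is not None and (best is None or abs(q-q0).max()<best[0]): best=(abs(q-q0).max(),y)
    return best[1]
HO=np.array([.560,-.204]); HY=.187
def hloc(x,y,z): return np.r_[HO+Ro.from_euler('z',HY).as_matrix()[:2,:2]@[x,y],z]
E
cat > press.py <<'E'
from h import *
def st(): s=robot.read_state(); return s
clamp(30)
yaw=ik_yaw(hloc(-12,-36,.2) if 0 else hloc(-.012,-.036,.2),[HY+k*np.pi/2 for k in range(-2,3)])
print("yaw",yaw)
for y in(-.036,.036):
    robot.move_pose(hloc(-.012,y,.2 if y<0 else .14),down(yaw))
    robot.movel(hloc(-.012,y,.11),vel=.15)
    f0=st()["force"]
    for z in np.r_[np.arange(.1,.062,-.006),.060,.058,.0565]:
        robot.movel(hloc(-.012,y,z),vel=.06)
        s=st(); f=s["force"]-f0; print(round(z,4),s["tool_pos"].round(4),f.round(1))
        if f[2]>20: break
    robot.movel(hloc(-.012,y,.14),vel=.2)
print(st()["time_s"])
p=camera("scene"); cv2.imwrite("pics/pressed.png",cv2.resize(p["image"][110:310,180:440],None,fx=2.5,fy=2.5)[:,:,::-1])
E
python3 press.py
```

```text
yaw 1.7577963267948966
0.1 [ 0.5548 -0.2416  0.0999] [-0.2 -1.2  0.1]
0.094 [ 0.5558 -0.2419  0.0945] [ 0.4 -1.1  3.1]
0.088 [ 0.5554 -0.2417  0.0881] [ 2.4 -0.5  0.9]
0.082 [ 0.5546 -0.2414  0.0816] [ 1.5 -1.   1.2]
0.076 [ 0.5543 -0.2413  0.0752] [ 0.7 -0.8  1.1]
0.07 [ 0.5541 -0.2413  0.0691] [-0.6 -0.   0.2]
0.064 [ 0.5544 -0.2414  0.0633] [ 0.9 -1.  -0.6]
0.06 [ 0.5547 -0.2415  0.0597] [ 0.2 -0.2  0.5]
0.058 [ 0.5548 -0.2416  0.0579] [-0.4 -0.4 -0.6]
0.0565 [ 0.5549 -0.2416  0.0564] [-0.8 -0.8  0. ]
0.1 [ 0.5415 -0.1709  0.0999] [-0.3 -0.3  0.7]
0.094 [ 0.5425 -0.1711  0.0945] [ 3.  -1.1  3.3]
0.088 [ 0.5421 -0.171   0.0882] [ 2.1 -1.1  0.9]
0.082 [ 0.5412 -0.1707  0.0816] [ 1.6 -1.1  1.3]
0.076 [ 0.5408 -0.1706  0.0753] [ 1.1 -0.4  0.7]
0.07 [ 0.5407 -0.1706  0.0692] [0.1 0.2 0.9]
0.064 [ 0.541  -0.1707  0.0634] [ 0.1 -0.6 -0.2]
0.06 [ 0.5413 -0.1708  0.0597] [-0.   0.  -0.4]
0.058 [ 0.5414 -0.1708  0.0579] [ 0.7  0.5 -0.8]
0.0565 [ 0.5415 -0.1708  0.0564] [ 0.1 -0.6  0. ]
12.3417
```

View pics/pressed.png

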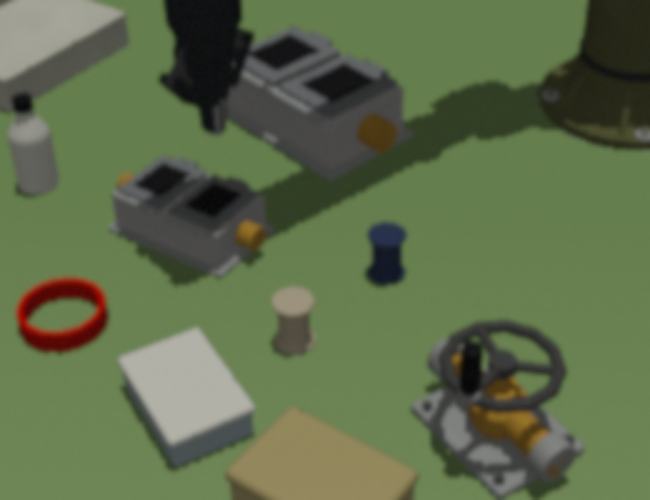

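```bash
python3 - <<'E'
from h import *
# lift away and move toward valve, jaws open; then measure covers, rim, plate
q=robot.read_state()["q"]; hp=np.array([.616,.230,.22])
yaw=ik_yaw(hp,np.arange(-3.1,3.2,.1)); print("yaw",yaw)
robot.movel(hloc(-.012,.036,.22),vel=.25)
P=[camera("top"),camera("scene")]
for p in P:
    X=cloud(p,np.ones((400,640),bool)); R=Ro.from_euler('z',HY).as_matrix()[:2,:2]
    L=(X[:,:2]-HO)@R
    for y in(.036,-.036):
        m=(abs(L[:,0])<.03)&(abs(L[:,1]-y)<.025)&(X[:,2]<.13)&(X[:,2]>.01); print("cover",y,m.sum(),np.percentile(X[m,2],[10,50,90]).round(4) if m.any() else'')
    V=X[(np.hypot(X[:,0]-.567,X[:,1]-.228)<.13)]
    r=V[(V[:,2]>.08)&(V[:,2]<.097)&(np.hypot(V[:,0]-.567,V[:,1]-.228)<.066)]
    d=r[np.hypot(r[:,0]-.567,r[:,1]-.228)>.038]
    from scipy.optimize import least_squares
    o=least_squares(lambda c:np.hypot(d[:,0]-c[0],d[:,1]-c[1])-.05,[.567,.228],loss='soft_l1',f_scale=.003).x; print("rim centre",o.round(4),len(d))
    g=V[(V[:,2]>.103)&(V[:,2]<.15)]; 
    if len(g): 
        rr=cv2.minEnclosingCircle(g[:,:2].astype(np.float32)); print("handle",len(g),np.round(rr,4) if 0 else rr,np.median(g[g[:,2]>.138],0).round(4))
    b=V[(V[:,2]>.025)&(V[:,2]<.06)]; b=b[np.hypot(b[:,0]-.567,b[:,1]-.228)<.1]
    print("pipes",len(b),cv2.minAreaRect(b[:,:2].astype(np.float32)))
print(robot.read_state()["time_s"])
E
```

```text
yaw 3.1000000000000054
cover 0.036 197 [0.0539 0.0578 0.0622]
cover -0.036 0 
rim centre [0.5662 0.2268] 362
handle 38 ((0.6163012385368347, 0.23008228838443756), 0.009114139713346958) [0.6166 0.2299 0.1436]
pipes 396 ((0.5659139156341553, 0.2266194224357605), (0.16512887179851532, 0.05285847559571266), 73.097412109375)
cover 0.036 248 [0.0535 0.0558 0.058 ]
cover -0.036 241 [0.0531 0.0556 0.0579]
rim centre [0.5693 0.2305] 680
handle 154 ((0.6169955730438232, 0.23228497803211212), 0.010105504654347897) [0.6176 0.234  0.142 ]
pipes 684 ((0.5675591826438904, 0.22928853332996368), (0.16609235107898712, 0.051525283604860306), 82.43016815185547)
12.9583
```

Both covers are shut (tops at 56 mm by depth), and in the picture the valve handle stands at about (470, 367). The wheel centre is near (0.5675, 0.2285) and the handle near (0.617, 0.231). From the pipe axis, the stop should be at a world angle of about 168°. Next I grip the handle.

```bash
cat >> h.py <<'E'
C=np.array([.5675,.2285]); YAW=np.deg2rad(168); Z=.103
def on(a,r=.05,z=Z,c=None): c=C if c is None else c; return np.r_[c+r*np.array([np.cos(a),np.sin(a)]),z]
def rt(a,f): return np.array([f[0]*np.cos(a)+f[1]*np.sin(a), -f[0]*np.sin(a)+f[1]*np.cos(a)])
E
cat > grip.py <<'E'
from h import *
h=np.array([.6168,.231])
for a in np.arange(0,6.3,.4): assert planner.ik(on(a),down(YAW)) is not None
open_jaws()
robot.move_pose(np.r_[h,.22],down(YAW)); robot.movel(np.r_[h,Z],vel=.15)
f0=robot.read_state()["force"]; np.save("f0.npy",f0)
clamp(60)
s=robot.read_state(); print(s["opening"],s["gripper_force"],(s["force"]-f0).round(1),s["tool_pos"].round(4),s["time_s"])
a=np.arctan2(*(s["tool_pos"][:2]-C)[::-1])
for a in np.arange(a,np.deg2rad(-165),-np.deg2rad(15)):
    robot.movel(on(a),vel=.08); s=robot.read_state()
    print(round(np.rad2deg(a)),rt(a,s["force"]-f0).round(1),np.round(s["tool_pos"]-on(a),4))
print(s["time_s"],s["opening"])
E
python3 grip.py
```

```text
0.016597176286401488 58.43165874481201 [-0.4 -0.7  1.6] [0.6168 0.2309 0.1033] 16.825
3 [-3.2 -1.9] [-0.0006 -0.      0.0003]
-12 [-3.4 -1.5] [-0.0003 -0.0003  0.0003]
-27 [-0.6 -1.6] [-0.0001 -0.0006  0.0003]
-42 [-0.6 -1.8] [ 0.     -0.0008  0.0003]
-57 [ 1.  -0.8] [ 0.0001 -0.001   0.0003]
-72 [ 1.4 -1. ] [-0.0001 -0.0012  0.0003]
-87 [ 3.5 -1.8] [-0.0005 -0.0014  0.0003]
-102 [ 3.5 -1.2] [-0.001  -0.0013  0.0003]
-117 [ 4.  -1.4] [-0.0013 -0.001   0.0003]
-132 [ 3.6 -0.2] [-0.0015 -0.0005  0.0002]
-147 [ 2.1 -0.9] [-0.0015  0.0001  0.0002]
-162 [ 1.2 -0.9] [-0.0012  0.0006  0.0003]
20.5583 0.01674659502118351
```

```bash
cat > creep.py <<'E'
from h import *
f0=np.load("f0.npy"); base=None
for d in np.arange(-166,-215,-1.5):
    a=np.deg2rad(d); robot.movel(on(a),vel=.03); s=robot.read_state(); f=rt(a,s["force"]-f0)
    v=s["tool_pos"][:2]-C
    print(round(d,1),f.round(1),"tool ang",np.rad2deg(np.arctan2(v[1],v[0])).round(2),"r",np.hypot(*v).round(4),round(s["opening"],4))
    if f[1]>22: break
robot.hold(.3); s=robot.read_state(); print(rt(a,s["force"]-f0).round(1),s["tool_pos"],s["time_s"])
p=camera("top"); cv2.imwrite("pics/stop.png",cv2.resize(p["image"][140:250,180:330],None,fx=4,fy=4)[:,:,::-1])
E
python3 creep.py
```

```text
-166.0 [2.6 1.7] tool ang -165.95 r 0.0509 0.0163
-167.5 [1.6 1.4] tool ang -166.87 r 0.0509 0.017
-169.0 [2.  2.8] tool ang -168.28 r 0.0509 0.0168
-170.5 [1.8 2.6] tool ang -169.75 r 0.0508 0.0166
-172.0 [1.8 1.9] tool ang -171.27 r 0.0508 0.0161
-173.5 [1.1 2.2] tool ang -172.73 r 0.0507 0.0165
-175.0 [1.6 3.1] tool ang -174.27 r 0.0507 0.0167
-176.5 [1.6 1.6] tool ang -175.72 r 0.0507 0.0168
-178.0 [1.9 2. ] tool ang -177.27 r 0.0507 0.0165
-179.5 [0.8 2.3] tool ang -178.73 r 0.0506 0.017
-181.0 [1.  1.7] tool ang 179.76 r 0.0506 0.0167
-182.5 [1.2 1.7] tool ang 178.27 r 0.0506 0.0166
-184.0 [0.3 2.8] tool ang 176.79 r 0.0505 0.0166
-185.5 [1.2 2.3] tool ang 175.3 r 0.0505 0.0165
-187.0 [0.7 1.8] tool ang 173.79 r 0.0505 0.0164
-188.5 [1.  1.9] tool ang 172.29 r 0.0504 0.0168
-190.0 [0.2 2.4] tool ang 170.82 r 0.0504 0.0162
-191.5 [0.2 2.1] tool ang 169.32 r 0.0503 0.0166
-193.0 [1.2 5.3] tool ang 168.81 r 0.0503 0.0166
-194.5 [0.7 8.5] tool ang 168.79 r 0.0503 0.0165
-196.0 [ 2.6 10.8] tool ang 168.79 r 0.0503 0.0166
-197.5 [ 2.4 14.7] tool ang 168.81 r 0.0503 0.0167
-199.0 [ 3.5 18. ] tool ang 168.76 r 0.0503 0.017
-200.5 [ 2.8 21.3] tool ang 168.71 r 0.0504 0.0166
-202.0 [ 4.1 25.5] tool ang 168.69 r 0.0503 0.0165
[ 3.9 25.1] [0.51813925 0.23832988 0.10297624] 27.1167
```

```bash
cat > back.py <<'E'
from h import *
f0=np.load("f0.npy"); A0=168.8-360
T=[]
for k in range(1,49):
    a=np.deg2rad(A0+15*k); robot.movel(on(a),vel=.1); s=robot.read_state(); T.append(s["tool_pos"][:2])
    if k%6==0: print(k,rt(a,s["force"]-f0).round(1),np.round(s["tool_pos"]-on(a),4),round(s["opening"],4))
T=np.array(T); (c,ax,_)=cv2.fitEllipse((T*1000).astype(np.float32)); print("fit",c,ax)
cmd=A0+720
for i in range(5):
    robot.hold(.2); v=robot.read_state()["tool_pos"][:2]-C; e=168.8-np.rad2deg(np.arctan2(v[1],v[0])); print("err deg",round(e,2),"cmd",round(cmd,2))
    if abs(e)<.15: break
    cmd+=e; robot.movel(on(np.deg2rad(cmd)),vel=.03)
s=robot.read_state(); print(s["tool_pos"],rt(np.deg2rad(cmd),s["force"]-f0).round(1),s["opening"],s["time_s"])
ps=camera("scene"); pt=camera("top")
a=cv2.resize(ps["image"][110:310,180:440],(520,400)); b=cv2.resize(pt["image"][150:230,200:250+0],(250,400))
cv2.imwrite("pics/end.png",np.hstack([a,b])[:,:,::-1])
E
python3 back.py
```

```text
6 [3.2 2.5] [ 0.0009 -0.0016  0.0003] 0.0167
12 [0.5 3.2] [-0.0001  0.0011  0.0003] 0.0163
18 [-3.8  1.5] [-0.0013 -0.0012  0.0002] 0.0168
24 [-0.4  2.9] [-0.0007 -0.0014  0.0002] 0.0166
30 [1.6 3.5] [ 0.0004 -0.0015  0.0003] 0.0167
36 [1.1 2.1] [-0.0003  0.0006  0.0003] 0.0168
42 [-2.1  2.1] [-0.0016 -0.0012  0.0002] 0.017
48 [-0.4  3.1] [-0.0007 -0.0018  0.0002] 0.0167
fit (566.897705078125, 227.1516571044922) (100.03134155273438, 100.04473876953125)
err deg -2.03 cmd 528.8
err deg 0.26 cmd 526.77
err deg 0.28 cmd 527.04
err deg 0.25 cmd 527.32
err deg 0.29 cmd 527.57
[0.51818269 0.2385041  0.10324549] [-1.7 -0.2] 0.016348010679185974 43.1083
```

View pics/end.png

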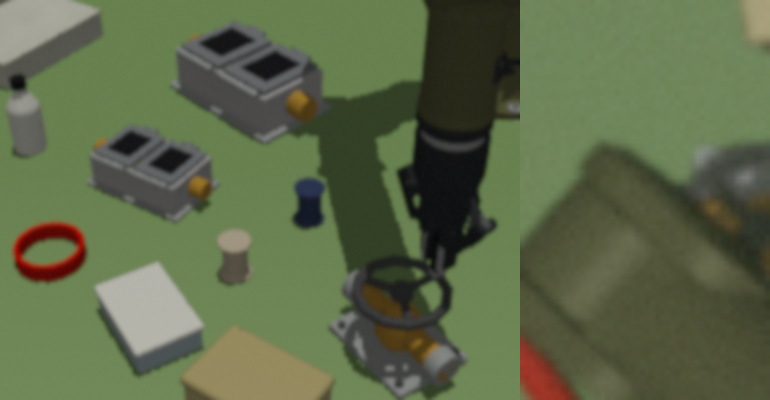

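The final picture shows both covers of the small housing shut, at (130, 145) and (172, 160). The gripper is holding the handle at (440, 255), and the visible neighbouring objects are where they were. The tool is within 0.2 mm of its position at the stop, two turns on, so I'm handing in.

```bash
python3 -c "
from plant import robot
print(robot.sign_off())"
```

```text
the job is handed in; nothing more can be done
None
```

I handed the job in at about 43 s: both covers of the smaller housing are snapped shut, and the valve was closed to its stop, then backed off two turns (tool within 0.2 mm of its stop position). The handle is still gripped, and the bench items visible in the last picture were unmoved; the screwdriver was mostly out of view.

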